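# Seat the board of the key stand and clamp its glued base

## Robot

A 6-joint arm with a two-finger parallel gripper is mounted at the origin on the work surface. World frame = base frame: x ahead of the robot, y to its left, z up, the work surface at z = 0. Lengths are in m, angles in rad, forces in N, time in s.
With the tool pointing down it reaches from about 0.35 to 0.875 m from the base axis. Payload 15.5 kg.
Tool frame: the origin (TCP) lies between the finger pads; the fingertips stand 14 mm ahead of it and the grasp point (between the pads) lies 5 mm behind it; z points along the fingers, y is the line along which they close (so a half turn about z gives the same grasp; the last joint's range is limited). The gripper opens to 85 mm and grips with 20 to 120 N. Pads are 22 mm wide; open, the fingers measure 114 mm over their backs; the gripper's body (76 mm by 85 mm) begins 54 mm behind the grasp point. The pads swing forward as they close: fully open they stand 13 mm farther back than shut.
Start: joints at [-1.379, 0.494, 1.345, -0, 1.302, -0.096], TCP at [0.177, -0.599, 0.245] pointing down, gripper open.
Joint ranges: [-2.91, 2.91], [-0.82, 2.16], [0.22, 2.67], [-1.22, 4.37], [0.12, 2.79], [-3.08, 3.08]. Speed limits (rad/s): [1.89, 1.89, 2.57, 3.01, 3.01, 3.01].

## Interface

Orientations are given as a rotation vector (axis times angle).
In Python, from cell import manip gives the robot as it stands.
- The arm moves only by the tool carry_out, never from a script. Its argument "increments" is a list of rows, each a list of 7 numbers: the shift along the tool's x, y, z as a fraction of full scale, then the turn, a rotation vector about the tool's x, y, z as a fraction of full scale, then the closure, from -1 (fully open) to 1 (shut). A call has 1 to 20 rows; each row shifts and turns the commanded pose from where the row before left it, along the tool's axes as they then stand; what a row does not reach is not made up. Full scale, the value 1, is 0.04 m for a shift and 8 degrees for a turn. A row lasts 1/8 s, in which the tool goes at most 62.5 mm and 10.7 degrees, less where a joint would pass 70% of its speed; a pose out of reach is approached as far as the arm can. A call with a number of a shift or a turn outside -1 to 1 is refused whole. A call with a gripper value outside its range is refused whole. The fingers move at their own pace and stop on an object; "squeeze" is the grip in N (left out, the last holds). Time passes only in rows, so rows that do not move let the fingers close. It gives the time, the measured TCP pose, the force, the opening and the grip force at its end, in the units of the state.
- manip.get_state(): the state, without advancing time (a new reading comes with each control period).
- manip.camera(name): name is "scene" or "top"; returns the picture (400x640x3 uint8, red, green, blue); there is no depth.
- manip.camera_params(name): a dict with "K" (3x3 intrinsics, pixels), "origin" and "orientation" of the camera in the world. Camera axes: x right, y up, looking along -z (the intrinsics and any distortion apply to the point x, -y, -z); pixel columns grow to the right and rows downward; lengths in m; the calibration is good to about 2 mm. A picture is of the moment at which its call begins. camera_params takes no time and is no camera call.
- manip.hand_in(): hands the job in; it is judged then, once.
The state is a dict: "t": time; "joint_positions": joint angles; "qvel": joint speeds; "effort": joint torques, N m; "tcp_pos": TCP position; "tool_rot": TCP orientation; "contact_force": force on the tool from outside, world axes, zero at the start; "torque": the same for the moment, N m; "width": finger opening in m; "gripper_force": force on a finger pad.
Only numpy, scipy, OpenCV 4.12 (cv2) and the standard library are available. Lean on these libraries where they do the work, as an engineer would, in place of code of your own. Each camera call takes 0.05 s, during which the arm holds its last target. There are 200 camera calls.

## Task

The bamboo key stand on the entry console has just been glued: first press its centre board straight down until it is fully home in the slot of the base. Then pump the trigger of the one-hand bar clamp that lies round the base - squeeze it right in against the grip, let it spring back, again and again - until the rubber pads of both jaws press on the base, and stop there: once the pads bear on both sides one further squeeze does no harm, but more would force the glue out of the joint. Finish while still holding the trigger squeezed in, with stand and clamp lying flat on the glass where they are, and leave the other things on the console alone.

Things in the scene. Friction and masses are not known exactly. Their poses are not given: they have to be found in the camera images.
- stand: loose bamboo key stand, light wood: a base 84 x 52 x 36 mm (x, y, z) made of two cheeks with a slot between them for the centre board. Origin at the centre of the base's underside, z up. The clamp presses on its two 84 x 36 mm side faces, at y = +26 and -26 mm. About 0.3 kg with the board
- board (a joint): height in m by which the centre board still stands proud of its seat in the base: 0 fully home, starts at 0.008 to 0.013. The board is bamboo, 66 x 8 mm seen from above (x, y of the stand), with three small brass key hooks on each face. It slides straight up and down; it sticks, needing some 8 N to move, and stays where it is left
- board_top (a point): centre of the top edge of the centre board (66 x 8 mm); 100 mm above the stand's underside when the board is fully home
- clamp: loose grey one-hand bar clamp lying on its side round the stand, 0.5 kg, 26 mm thick: toothed steel bar 232 mm long with a fixed jaw at its +y end, and a sliding head with moving jaw, pistol grip and trigger. Origin on the bar's axis, at the underside, level with the fixed pad's face; y along the bar from head to fixed jaw, x from the bar to the jaw tips (75 mm out; the grip points to -x), z up
- jaw (a joint): how far in m the sliding head has been closed from wide open (pads 72 mm apart); starts at 0.001 to 0.010. Each full squeeze moves the head about 4 mm on and the ratchet keeps it (it falls back 1.5 mm at most on letting go). The base is 52 mm wide: above 0.020 both pads bear on it and give by the excess, about 2.5 N per mm. Pushing the head by hand only slides the whole clamp
- trigger (a joint): angle of the trigger in rad: 0 let go, 0.285 squeezed right in. Its spring pushes it back with 3 to 5 N at the fingers; squeezing takes 6 to 12 N there, and a firmer grip does no harm, as the trigger comes to its stop
- grip (a point): where to take pistol grip and trigger together: on the sliding head, half-way between the grip's back and the trigger's front, 66 mm from the bar's axis, 13 mm above the glass. Along the clamp's y both together are 59 mm wide with the trigger let go (trigger on the +y side), 36 mm squeezed right in; 22 to 26 mm tall, straight for 15 mm either way along x; nothing within 40 mm beside them
- jaw_pad: rubber pad of the moving jaw, 38 x 14 x 25 mm, springy, see jaw; origin as the clamp's, but at the pad's face. Presses on the stand's -y side
- heel_pad: rubber pad of the fixed jaw, 38 x 11 x 25 mm, firm; same origin as the clamp's. Presses on the stand's +y side
- bowl: white ceramic bowl, 136 mm across, 55 mm high, origin under its centre; leave alone
- padlock: chrome padlock lying flat, body 40 x 48 x 22 mm with its shackle to +x, origin under the body's centre; leave alone
- glue: standing white glue bottle, 50 mm across, 130 mm high, origin under its centre; leave alone
- tray: bamboo tray 240 x 170 x 22 mm, origin under its centre; leave alone
- fob: silver car fob, 70 x 36 x 13 mm, lying in the tray, origin under its centre; leave alone
- fan: folded plastic hand fan, 212 x 26 x 18 mm, origin under its centre; leave alone
Things that resemble listed ones, but are neither listed nor needed, are in the scene too. There is more than one size of the stand; the job needs the smallest.

How it is judged:
By the outcome, as a careful person would: the job done as asked, in the order asked, and still so for the second after the job is handed in, while the arm keeps its last pose, push and grip.
It also fails if it takes over 48 s, if anything falls off the work surface, if the arm or the gripper's body presses on something with over 40 N, if the wrist force passes 120 N, or if a joint passes its speed limit or range.

## Working session

There is one attempt and no reset: what is moved stays moved. The work goes in short steps, Python scripts to look and compute and a tool call to move; the robot and the scene stay as the last step left them, time stands still between calls to the robot, and variables do not carry over. Pictures are saved under pics/ and viewed, at most 10 in all, crops included, and the job is handed in when it is done.

Besides the shell and the picture viewer there is one more tool, called by a JSON object that holds its "op" and its "data", one argument or row to a line. carry_out: Moves the arm, as the interface text tells. Its arguments: {"type":"object","properties":{"increments":{"type":"array"},"squeeze":{"type":"number"}},"required":["increments"]}

```bash
mkdir -p pics
python3 - <<'E'
from cell import manip
import cv2
for n in("scene","top"):
    p=manip.camera_params(n);print(n,p)
    cv2.imwrite(f"pics/{n}0.png",manip.camera(n)[:,:,::-1])
s=manip.get_state();print(s)
E
```

```text
scene {'K': array([[378.93706695,   0.        , 317.13279872],
       [  0.        , 378.93706695, 203.02201881],
       [  0.        ,   0.        ,   1.        ]]), 'origin': array([ 1.34390687, -0.10690016,  1.15841786]), 'orientation': array([0.50490007, 0.46560303, 1.40084094])}
top {'K': array([[377.15436355,   0.        , 317.73648535],
       [  0.        , 377.15436355, 201.49775721],
       [  0.        ,   0.        ,   1.        ]]), 'origin': array([ 0.44723853, -0.00419829,  1.34498934]), 'orientation': array([ 0.09123475, -0.09141886, -1.5701887 ])}
{'t': 0.1, 'joint_positions': array([-1.37952993e+00,  4.94118316e-01,  1.34606422e+00,  5.96464573e-06,
        1.30250416e+00, -9.54795965e-02]), 'qvel': array([-0.00105471, -0.00282525,  0.00026591, -0.00115929,  0.001289  ,
        0.00028801]), 'effort': array([-4.02874566e-04, -8.83590317e+01, -3.84566188e+01, -2.20597994e-04,
        5.21034992e-03,  2.43795955e-05]), 'tcp_pos': array([ 0.17672873, -0.59917254,  0.24476325]), 'tool_rot': array([-3.10827744e+00, -4.48719367e-01,  7.32258770e-05]), 'contact_force': array([ 0.85386418, -0.32525819,  0.46934397]), 'torque': array([ 0.00040122, -0.00982901,  0.00423119]), 'gripper_force': 0.0, 'width': 0.08528836792571479}
```

View pics/scene0.png

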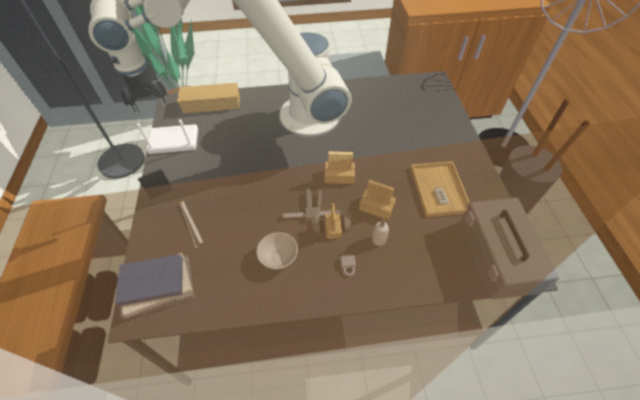

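View pics/top0.png

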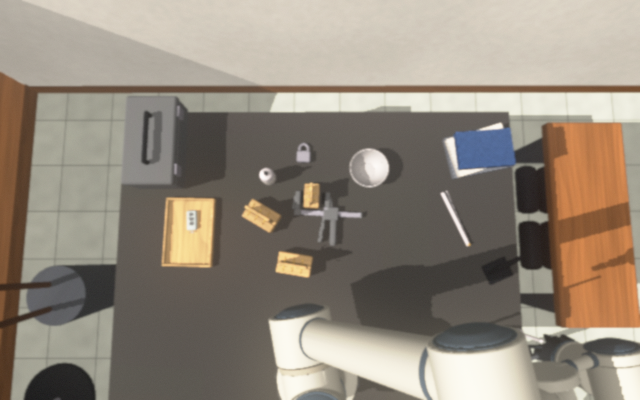

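Candidates for the stand in the top view are (312,196) inside the clamp jaws, (261,215) and (294,264). The first looks smallest and is the one the clamp lies round. I'll confirm it in an enlarged crop.

```bash
cat > h.py <<'E'
import numpy as np,cv2
from cell import manip
from scipy.spatial.transform import Rotation as R
def cam(n):
    p=manip.camera_params(n);return p["K"],np.array(p["origin"]),R.from_rotvec(p["orientation"]).as_matrix()
def proj(n,P):
    K,o,M=cam(n);c=(np.atleast_2d(P)-o)@M;c=c*[1,-1,-1];u=c@K.T;return u[:,:2]/u[:,2:]
def ray(n,uv,z):
    K,o,M=cam(n);uv=np.atleast_2d(uv).astype(float)
    d=np.c_[uv,np.ones(len(uv))]@np.linalg.inv(K).T*[1,-1,-1]@M.T
    return o+d*((z-o[2])/d[:,2])[:,None]
E
python3 - <<'E'
from h import *
a=cv2.imread("pics/top0.png")[165:240,275:375];b=cv2.imread("pics/scene0.png")[180:245,275:365]
A=cv2.resize(a,(800,600),interpolation=cv2.INTER_CUBIC);B=cv2.resize(b,(800,578),interpolation=cv2.INTER_CUBIC)
cv2.imwrite("pics/ct.png",A);cv2.imwrite("pics/cs.png",B)
for z in(0,.036,.1):print(z,ray("top",[(312,196),(330,214),(261,215),(294,264)],z).round(3).tolist())
# wood masks
im=cv2.imread("pics/top0.png");h=cv2.cvtColor(im,cv2.COLOR_BGR2HSV)
m=cv2.inRange(h,(8,70,110),(28,255,255))
for c in cv2.findContours(m,0,2)[0]:
    if 150<cv2.contourArea(c)<2000:print(cv2.contourArea(c),cv2.minAreaRect(c))
E
```

```text
0 [[0.624, 0.016, 0.0], [0.559, -0.048, 0.0], [0.556, 0.198, 0.0], [0.383, 0.079, 0.0]]
0.036 [[0.62, 0.016, 0.036], [0.556, -0.047, 0.036], [0.553, 0.193, 0.036], [0.385, 0.077, 0.036]]
0.1 [[0.611, 0.015, 0.1], [0.551, -0.045, 0.1], [0.548, 0.183, 0.1], [0.388, 0.073, 0.1]]
755.0 ((293.6756896972656, 263.9459228515625), (35.8389778137207, 23.015857696533203), 9.462322235107422)
732.5 ((259.7793884277344, 214.86764526367188), (37.21519088745117, 22.29481315612793), 30.963754653930664)
382.5 ((311.0, 195.0), (26.0, 16.0), 90.0)
1842.5 ((448.5, 88.5), (5.0, 381.0), 90.0)
```

View pics/ct.png

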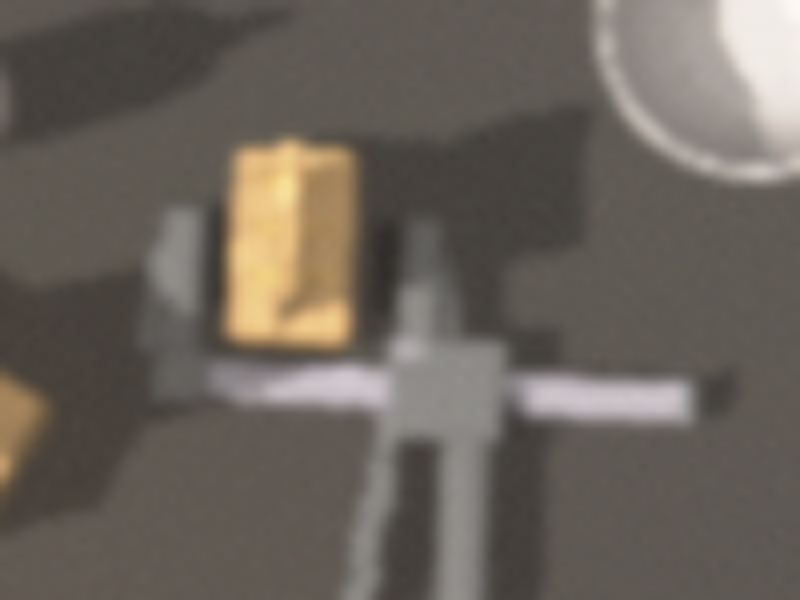

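View pics/cs.png

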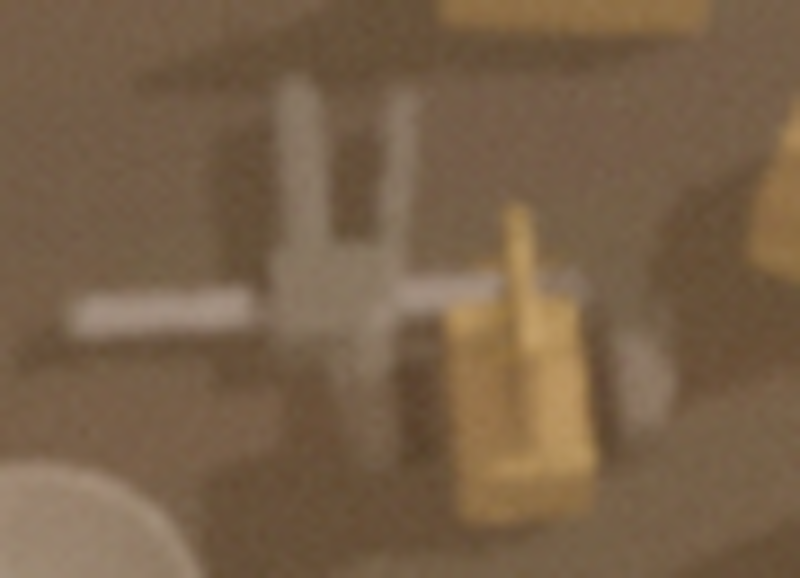

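The crops confirm it: the stand inside the jaws is the smallest, at 26x16 px against about 36x23 px for the other two. In the top crop its base spans (232,148)-(352,345). The bar runs along rows 382-400, and the grip and trigger legs are at columns ~465 and ~365.

Run:
```python
from h import *
f=lambda c:(np.array(c,float)+.5)/8-.5+[275,165]
s=90/800
g=lambda c:(np.array(c,float)+.5)*s-.5+[275,180]
print("base",ray("top",f([(232,148),(358,150),(352,345),(225,340)]),.036).round(4).tolist())
print("board top ctr top cam",ray("top",f([(288,222)]),.11).round(4), "ends",ray("top",f([(290,140),(286,305)]),.11).round(4).tolist())
# scene: board top ends
print("board scene",ray("scene",g([(517,205),(527,345)]),.11).round(4).tolist())
print("bar",ray("top",f([(180,380),(230,380),(370,386),(530,396),(690,399)]),.02).round(4).tolist())
print("pads: heel face, jaw face",ray("top",f([(202,250),(405,250)]),.026).round(4).tolist())
im=cv2.imread("pics/top0.png")[195:250,300:360]
cv2.imwrite("pics/grip.png",cv2.resize(im,(654,600),interpolation=cv2.INTER_CUBIC))
```

```text
base [[0.6654, 0.0453, 0.036], [0.6645, -0.0101, 0.036], [0.5784, -0.0073, 0.036], [0.5807, 0.0481, 0.036]]
board top ctr top cam [[0.6221 0.0192 0.11  ]] ends [[0.6564, 0.0184, 0.11], [0.5876, 0.02, 0.11]]
board scene [[0.5887, 0.0221, 0.11], [0.6534, 0.0169, 0.11]]
bar [[0.5646, 0.0685, 0.02], [0.5646, 0.0464, 0.02], [0.5618, -0.0152, 0.02], [0.5573, -0.0857, 0.02], [0.5559, -0.1561, 0.02]]
pads: heel face, jaw face [[0.6216, 0.0587, 0.026], [0.6214, -0.0308, 0.026]]
```

View pics/grip.png

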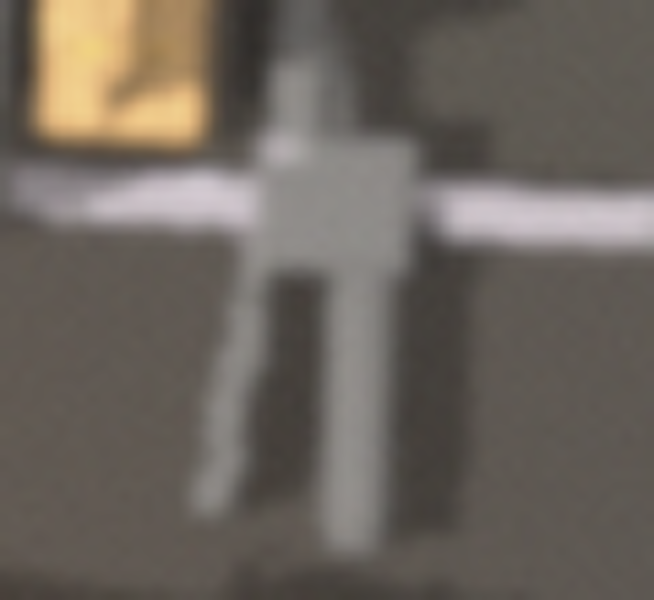

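The grip crop shows the trigger's outer edge at column ~203 and the grip's back at ~387 on row ~411, a width of about 59 mm as described. Now I'll move above the board with the fingers shut.

{"op": "carry_out", "data": {
  "increments": [
    [0, 0, 0, 0, 0, 0.76, 1],
    [0, 0, 0, 0, 0, 0.76, 1],
    [0, 0, 0, 0, 0, 0.76, 1],
    [0.625, -0.929, 0, 0, 0, 0, 1],
    [0.625, -0.929, 0, 0, 0, 0, 1],
    [0.625, -0.929, 0, 0, 0, 0, 1],
    [0.625, -0.929, 0, 0, 0, 0, 1],
    [0.625, -0.929, 0, 0, 0, 0, 1],
    [0.625, -0.929, 0, 0, 0, 0, 1],
    [0.625, -0.929, 0, 0, 0, 0, 1],
    [0.625, -0.929, 0, 0, 0, 0, 1],
    [0.625, -0.929, 0, 0, 0, 0, 1],
    [0.625, -0.929, 0, 0, 0, 0, 1],
    [0.625, -0.929, 0, 0, 0, 0, 1],
    [0.625, -0.929, 0, 0, 0, 0, 1],
    [0.625, -0.929, 0, 0, 0, 0, 1],
    [0.625, -0.929, 0, 0, 0, 0, 1],
    [0.625, -0.929, 0, 0, 0, 0, 1],
    [0.625, -0.929, 0, 0, 0, 0, 1],
    [0.625, -0.929, 0, 0, 0, 0, 1]
  ],
  "squeeze": 40
}}

```text
t: 2.6
tcp_pos: [0.6221, 0.0199, 0.245]
tool_rot: [3.141, -0.049, -0.001]
contact_force: [0.8, -1.1, 0.5]
width: 0.0001
gripper_force: 0.0
```

Run:
```python
from h import *
f=lambda c:(np.array(c,float)+.5)/10.9-.5+[300,195]
print(ray("top",f([(295,411),(203,411),(387,411)]),.022).round(4).tolist())
s=manip.get_state();print(s["t"],s["tcp_pos"],R.from_rotvec(s["tool_rot"]).as_matrix().round(3),s["width"],s["contact_force"])
```

```text
[[0.4934, -0.0354, 0.022], [0.4934, -0.0058, 0.022], [0.4934, -0.0649, 0.022]]
2.6 [0.62210671 0.01985651 0.24500123] [[ 1.    -0.031 -0.001]
 [-0.031 -1.    -0.   ]
 [-0.001  0.    -1.   ]] 7.16897062945643e-05 [ 0.76343693 -1.06748971  0.4807842 ]
```

{"op": "carry_out", "data": {
  "increments": [
    [0, 0, 0.95, 0, 0, 0, 1],
    [0, 0, 0.95, 0, 0, 0, 1],
    [0, 0, 0.95, 0, 0, 0, 1],
    [0, 0, 0.05, 0, 0, 0, 1],
    [0, 0, 0.05, 0, 0, 0, 1],
    [0, 0, 0.05, 0, 0, 0, 1],
    [0, 0, 0.05, 0, 0, 0, 1],
    [0, 0, 0.05, 0, 0, 0, 1],
    [0, 0, 0.05, 0, 0, 0, 1]
  ]
}}

```text
t: 3.72
tcp_pos: [0.6221, 0.0185, 0.1202]
tool_rot: [3.141, -0.05, 0.003]
contact_force: [-0.9, 0.5, 6.8]
width: 0.0004
gripper_force: 3.6
```

{"op": "carry_out", "data": {
  "increments": [
    [0, 0, 0.05, 0, 0, 0, 1],
    [0, 0, 0.05, 0, 0, 0, 1],
    [0, 0, 0.025, 0, 0, 0, 1],
    [0, 0, 0, 0, 0, 0, 1]
  ]
}}

```text
t: 4.22
tcp_pos: [0.6221, 0.0185, 0.1151]
tool_rot: [3.141, -0.05, 0.002]
contact_force: [0.4, -0.8, 5.2]
width: -0.0001
gripper_force: 2.4
```

{"op": "carry_out", "data": {
  "increments": [
    [0, 0, 0.025, 0, 0, 0, 1],
    [0, 0, 0.025, 0, 0, 0, 1],
    [0, 0, 0, 0, 0, 0, 1]
  ]
}}

```text
t: 4.6
tcp_pos: [0.6223, 0.0185, 0.1138]
tool_rot: [3.141, -0.049, 0.004]
contact_force: [-2.8, 1.0, 18.1]
width: -0.0003
gripper_force: 8.9
```

{"op": "carry_out", "data": {
  "increments": [
    [0, 0, 0.015, 0, 0, 0, 1],
    [0, 0, 0, 0, 0, 0, 1],
    [0, 0, -0.1, 0, 0, 0, 1],
    [0, 0, -0.8, 0, 0, 0, 0],
    [0, 0, -0.8, 0, 0, 0, -1]
  ]
}}

```text
t: 5.22
tcp_pos: [0.6213, 0.0185, 0.1804]
tool_rot: [-3.141, 0.05, 0.001]
contact_force: [0.2, 0.4, 0.3]
width: 0.036
gripper_force: 0.0
```

Run:
```python
from h import *
s=manip.get_state();p=s["tcp_pos"];M=R.from_rotvec(s["tool_rot"]).as_matrix();print(s["t"],p,s["contact_force"])
for t in([.4934,-.0354,.17],[.4934,-.0354,.016]):print((M.T@(np.array(t)-p)/.04).round(3))
cv2.imwrite("pics/t1.png",manip.camera("top")[:,:,::-1]);cv2.imwrite("pics/s1.png",manip.camera("scene")[:,:,::-1])
```

```text
5.225 [0.62129393 0.01853725 0.18044421] [0.17517264 0.37190551 0.26670637]
[-3.153  1.449  0.263]
[-3.15   1.449  4.113]
```

{"op": "carry_out", "data": {
  "increments": [
    [-0.79, 0.362, 0, 0, 0, 0, -1],
    [-0.79, 0.362, 0, 0, 0, 0, -1],
    [-0.79, 0.362, 0, 0, 0, 0, -1],
    [-0.79, 0.362, 0, 0, 0, 0, -1],
    [0, 0, 0.6, 0, 0, 0, -1],
    [0, 0, 0.6, 0, 0, 0, -1],
    [0, 0, 0.6, 0, 0, 0, -1],
    [0, 0, 0.6, 0, 0, 0, -1],
    [0, 0, 0.4, 0, 0, 0, -1]
  ]
}}

```text
t: 6.45
tcp_pos: [0.4928, -0.0353, 0.0664]
tool_rot: [-3.141, 0.05, 0.002]
contact_force: [0.4, 0.4, -0.6]
width: 0.0858
gripper_force: 0.0
```

Run:
```python
from h import *
s=manip.get_state();print(s["tcp_pos"],s["width"],s["contact_force"])
t=manip.camera("top")[:,:,::-1];c=manip.camera("scene")[:,:,::-1]
a=cv2.resize(t[165:255,285:365],None,fx=6,fy=6,interpolation=2);b=cv2.resize(c[175:245,280:350],None,fx=540/70,fy=540/70,interpolation=2)
o=np.hstack([a,b]);cv2.imwrite("pics/v2.png",cv2.resize(o,(800,int(540*800/o.shape[1]))))
```

```text
[ 0.49276921 -0.03527096  0.06635693] 0.08577469325213116 [ 0.37096998  0.44140272 -0.59754168]
```

View pics/v2.png

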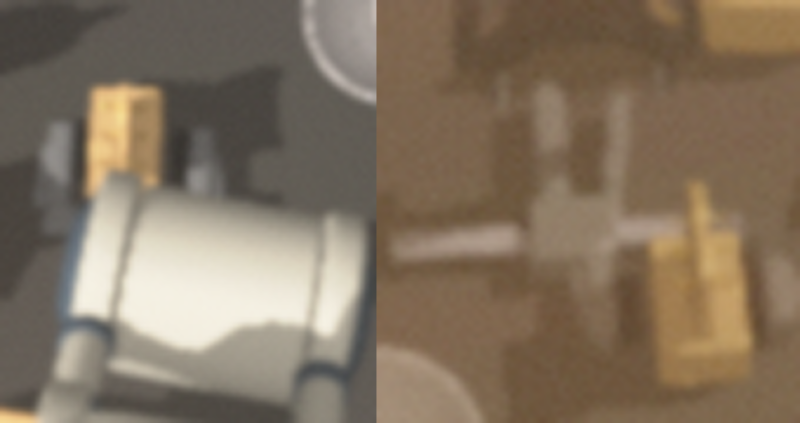

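The scene half shows the fingers straddling grip and trigger, at crop (505,95) and (655,75), and the board down in its base. The top half still shows both jaws, at (55,165) and (205,165).

{"op": "carry_out", "data": {
  "increments": [
    [0, 0, 0.42, 0, 0, 0, -1],
    [0, 0, 0.42, 0, 0, 0, -1],
    [0, 0, 0.42, 0, 0, 0, -0.7],
    [0, 0, 0, 0, 0, 0, -0.5],
    [0, 0, 0, 0, 0, 0, -0.45]
  ]
}}

```text
t: 7.18
tcp_pos: [0.4936, -0.0355, 0.018]
tool_rot: [3.141, -0.05, 0.001]
contact_force: [-0.8, -0.4, -0.5]
width: 0.0617
gripper_force: 0.4
```

{"op": "carry_out", "data": {
  "increments": [
    [0, 0, 0.04, 0, 0, 0, -0.38],
    [0, 0.05, 0, 0, 0, 0, -0.25],
    [0, 0.05, 0, 0, 0, 0, -0.1],
    [0, 0.05, 0, 0, 0, 0, 0.05],
    [0, 0.05, 0, 0, 0, 0, 0.2],
    [0, 0.02, 0, 0, 0, 0, 1],
    [0, 0, 0, 0, 0, 0, 1]
  ],
  "squeeze": 40
}}

```text
t: 8.05
tcp_pos: [0.4939, -0.0439, 0.017]
tool_rot: [-3.141, 0.049, -0.003]
contact_force: [-1.6, 6.5, 16.8]
width: 0.0342
gripper_force: 39.6
```

```bash
cat > look.py <<'E'
from h import *
import sys
s=manip.get_state();print(s["t"],s["tcp_pos"],s["width"],s["contact_force"])
t=manip.camera("top")[:,:,::-1];c=manip.camera("scene")[:,:,::-1]
n=sys.argv[1];cv2.imwrite(f"pics/top{n}.png",t);cv2.imwrite(f"pics/scene{n}.png",c)
a=cv2.resize(t[165:215,285:345],(800,667),interpolation=2)[:400];b=cv2.resize(c[190:245,280:370],(800,489),interpolation=2)
o=np.vstack([a,b]);cv2.imwrite(f"pics/v{n}.png",cv2.resize(o,None,fx=.67,fy=.67))
g=t.astype(int)
for r in(188,191):print(r,g[r,286:340].sum(1)//3)
E
python3 look.py 3
```

```text
8.05 [ 0.49385385 -0.04387847  0.01700172] 0.034207380133730585 [-1.56936133  6.54897976 16.79626975]
188 [ 89  88  89  90  89  90  91  90  89  88  89  90  89  89  88  89  90 107
 144 177 187 185 184 190 198 190 159 125 119 121 127 128 118  96  77  69
  68  68  67  67  68  69  68  68  66  68  68  66  69  66  70  68  67  69]
191 [ 89  89  91  90  89  89  89  89  90 103 120 127 126 115  96  75  71 104
 152 180 188 191 191 193 199 187 156 131 130 130 132 131 123  98  75  65
  66  67  70  74  77  74  73  68  68  70  70  68  68  69  68  70  68  68]
```

View pics/v3.png

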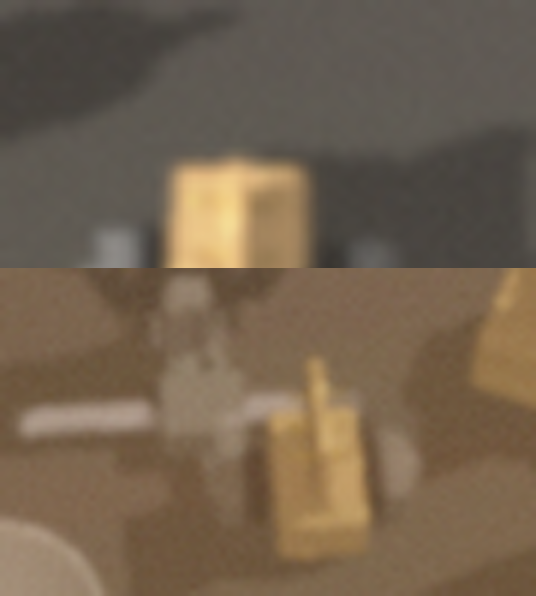

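The squeeze took: width is 34 mm, trigger in. The jaws' grey backs sit either side of the base. I'll compare row profiles to get the head's advance.

```bash
cat > prof.py <<'E'
from h import *
import sys
for n in sys.argv[1:]:
    g=cv2.imread(f"pics/top{n}.png").astype(float).mean(2)
    for a,b in((193,196),(197,200)):
        print(n,a,g[a:b,290:336].mean(0).astype(int))
E
python3 prof.py 0 3
```

```text
0 193 [ 89  87  89  91 101 118 131 136 132 117  90  65  65 107 159 184 188 188
 187 184 186 181 150 128 127 129 130 129 118  93  71  57  51  48  54  69
  84  92  93  87  75  67  67  66  66  65]
0 197 [ 79  77  81 102 124 138 140 137 129 110  82  62  68 116 172 191 192 193
 191 186 180 165 139 125 127 132 133 127 109  85  66  57  47  47  58  76
  90  97  96  93  85  77  70  67  66  65]
3 193 [ 89  90  91  97 106 116 129 136 135 124 100  72  69 106 158 182 185 179
 177 179 187 180 150 126 122 124 129 129 117  91  67  55  54  63  80  91
  96  94  87  78  71  68  69  69  69  68]
3 197 [ 80  81  80  96 119 133 138 138 133 121  95  70  70 117 170 187 185 183
 180 176 178 167 140 124 126 128 130 127 110  84  62  53  53  65  82  94
  97  96  93  90  81  73  69  69  69  71]
```

{"op": "carry_out", "data": {
  "increments": [
    [0, -0.05, 0, 0, 0, 0, 0],
    [0, -0.06, -0.02, 0, 0, 0, -0.12],
    [0, -0.06, -0.02, 0, 0, 0, -0.24],
    [0, -0.06, 0, 0, 0, 0, -0.36],
    [0, -0.06, 0, 0, 0, 0, -0.48],
    [0, 0, 0, 0, 0, 0, -0.48]
  ]
}}

```text
t: 8.9
tcp_pos: [0.4934, -0.0324, 0.0173]
tool_rot: [-3.141, 0.049, 0.0]
contact_force: [-0.4, 0.7, -0.1]
width: 0.0634
gripper_force: 0.0
```

```bash
python3 look.py 4|head -1; python3 prof.py 4
```

```text
8.9 [ 0.49342477 -0.03240442  0.01725091] 0.06341802153644419 [-0.38666202  0.67259561 -0.06924698]
4 193 [ 90  91  90  92  97 110 127 136 135 124  99  74  69 109 160 183 185 180
 177 179 188 181 150 126 121 124 129 130 117  92  66  54  54  65  82  92
  95  93  86  76  71  70  68  69  70  68]
4 197 [ 82  80  80  95 120 133 138 139 134 121  96  71  71 117 170 187 186 184
 180 177 178 168 141 126 126 128 131 127 110  84  63  53  54  66  82  94
  97  96  93  89  81  73  69  70  69  72]
```

{"op": "carry_out", "data": {
  "increments": [
    [0, 0, 0, 0, 0, 0, -0.38],
    [0, 0.05, 0, 0, 0, 0, -0.25],
    [0, 0.05, 0, 0, 0, 0, -0.1],
    [0, 0.05, 0, 0, 0, 0, 0.05],
    [0, 0.05, 0, 0, 0, 0, 0.2],
    [0, 0.02, 0, 0, 0, 0, 1],
    [0, 0, 0, 0, 0, 0, 1]
  ]
}}

```text
t: 9.88
tcp_pos: [0.4935, -0.0411, 0.0179]
tool_rot: [-3.141, 0.05, -0.002]
contact_force: [-0.3, 7.7, 18.5]
width: 0.0341
gripper_force: 39.4
```

```bash
python3 look.py 5|head -1; python3 prof.py 5
```

```text
9.875 [ 0.49347659 -0.04105262  0.01792148] 0.0340576639978478 [-0.2905938   7.6567472  18.45651674]
5 193 [ 89  89  90  92  98 112 130 138 137 127 103  77  72 114 165 187 186 180
 176 177 185 180 149 124 121 123 129 128 115  87  62  55  64  79  92  95
  94  88  78  71  69  69  68  68  68  68]
5 197 [ 81  79  79  94 118 131 136 138 136 124  99  73  71 115 167 186 184 183
 179 176 177 166 141 126 126 130 131 125 104  77  57  54  64  80  93  97
  96  93  88  81  72  69  69  69  71  74]
```

{"op": "carry_out", "data": {
  "increments": [
    [0, -0.05, 0, 0, 0, 0, 0],
    [0, -0.06, 0, 0, 0, 0, -0.12],
    [0, -0.06, 0, 0, 0, 0, -0.24],
    [0, -0.06, 0, 0, 0, 0, -0.36],
    [0, -0.06, 0, 0, 0, 0, -0.48],
    [0, 0, 0, 0, 0, 0, -0.48],
    [0, 0, 0, 0, 0, 0, -0.38],
    [0, 0.05, 0, 0, 0, 0, -0.25],
    [0, 0.05, 0, 0, 0, 0, -0.1],
    [0, 0.05, 0, 0, 0, 0, 0.05],
    [0, 0.05, 0, 0, 0, 0, 0.2],
    [0, 0.02, 0, 0, 0, 0, 1],
    [0, 0, 0, 0, 0, 0, 1]
  ]
}}

```text
t: 11.6
tcp_pos: [0.4936, -0.0382, 0.018]
tool_rot: [-3.141, 0.05, -0.002]
contact_force: [-0.7, 9.2, 18.9]
width: 0.0344
gripper_force: 39.2
```

```bash
python3 look.py 6|head -1; python3 prof.py 6
python3 - <<'E'
from h import *
# sub-pixel edges, averaged over rows 193..199
for n in "03456":
    g=cv2.imread(f"pics/top{n}.png").astype(float).mean(2);o=[]
    for r in range(193,200):
        p=g[r]
        def cr(a,b,th,up):
            for i in range(a,b):
                if (p[i]<th<=p[i+1]) if up else (p[i]>=th>p[i+1]): return i+(th-p[i])/(p[i+1]-p[i])
            return np.nan
        o.append([cr(296,303,100,0),cr(300,306,130,1),cr(316,323,90,0),cr(319,330,75,1)])
    e=np.nanmedian(o,0);print(n,e.round(2),"jaw",round((e[3]-e[0])*3.5-25,1),"base",round((e[2]-e[1])*3.47,1))
E
```

```text
11.6 [ 0.49357843 -0.03815916  0.01798124] 0.03441404057666359 [-0.66388666  9.17862564 18.89989266]
6 193 [ 89  89  90  93  97 111 126 135 136 129 112  85  74 114 165 186 187 187
 187 185 183 168 139 123 123 128 131 125 103  75  56  56  68  86  94  95
  90  79  71  69  68  69  68  68  69  68]
6 197 [ 82  79  78  91 115 131 140 142 138 127 105  79  80 119 166 186 189 191
 191 188 176 150 126 123 127 128 129 120  96  68  55  58  73  88  95  96
  93  89  82  76  70  69  68  69  71  74]
0 [299.53 303.29 319.   325.24] jaw 65.0 base 54.5
3 [299.95 303.3  318.85 323.66] jaw 58.0 base 54.0
4 [299.9  303.24 318.88 323.53] jaw 57.7 base 54.3
5 [300.01 303.27 318.59 322.7 ] jaw 54.4 base 53.2
6 [300.21 303.27 318.24 322.23] jaw 52.1 base 52.0
```

View pics/v6.png

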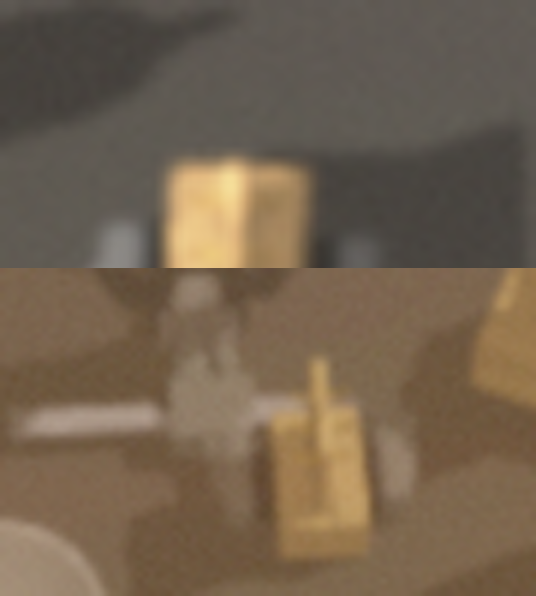

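The pad gap now reads about 52 mm, so the pads are only just touching. It was 54.4 mm after squeeze two, which was not bearing. One more squeeze makes the contact certain and is at most the one allowed extra, so I'll do it and hold.

{"op": "carry_out", "data": {
  "increments": [
    [0, -0.05, 0, 0, 0, 0, 0],
    [0, -0.06, 0, 0, 0, 0, -0.12],
    [0, -0.06, 0, 0, 0, 0, -0.24],
    [0, -0.06, 0, 0, 0, 0, -0.36],
    [0, -0.06, 0, 0, 0, 0, -0.48],
    [0, 0, 0, 0, 0, 0, -0.48],
    [0, 0, 0, 0, 0, 0, -0.38],
    [0, 0.05, 0, 0, 0, 0, -0.25],
    [0, 0.06, 0, 0, 0, 0, -0.1],
    [0, 0.06, 0, 0, 0, 0, 0.05],
    [0, 0.06, 0, 0, 0, 0, 0.2],
    [0, 0.02, 0, 0, 0, 0, 1],
    [0, 0, 0, 0, 0, 0, 1],
    [0, 0, 0, 0, 0, 0, 1]
  ]
}}

```text
t: 13.45
tcp_pos: [0.4937, -0.0365, 0.0181]
tool_rot: [-3.141, 0.049, -0.002]
contact_force: [-1.1, 8.8, 21.4]
width: 0.0338
gripper_force: 39.2
```

```bash
python3 look.py 7|head -1
python3 - <<'E'
from h import *
for n in "567":
    g=cv2.imread(f"pics/top{n}.png").astype(float).mean(2);o=[]
    for r in range(193,200):
        p=g[r]
        def cr(a,b,th,up):
            for i in range(a,b):
                if (p[i]<th<=p[i+1]) if up else (p[i]>=th>p[i+1]): return i+(th-p[i])/(p[i+1]-p[i])
            return np.nan
        o.append([cr(296,303,100,0),cr(300,306,130,1),cr(316,323,90,0),cr(319,330,75,1)])
    e=np.nanmedian(o,0);print(n,e.round(2),"gap",round((e[3]-e[0])*3.5-25,1))
E
```

```text
13.45 [ 0.49368785 -0.0365226   0.01809373] 0.033765477338205195 [-1.13364269  8.75322932 21.41887438]
5 [300.01 303.27 318.59 322.7 ] gap 54.4
6 [300.21 303.27 318.24 322.23] gap 52.1
7 [300.49 303.07 318.11 321.6 ] gap 48.9
```

View pics/v7.png

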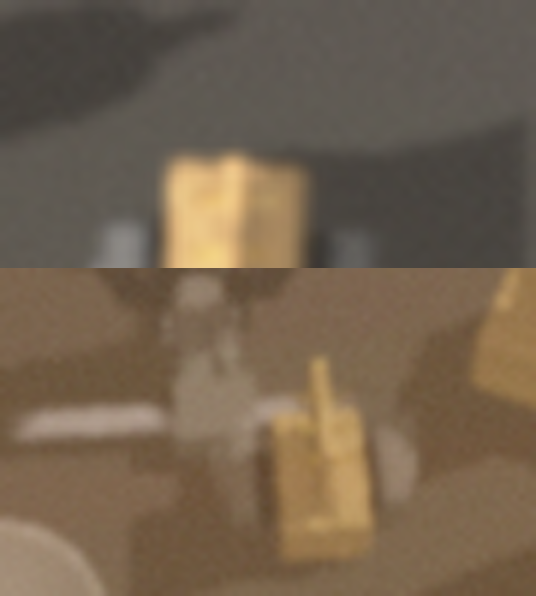

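Run:
```python
from h import *
for n in "0367":
    im=cv2.imread(f"pics/top{n}.png");p=im.astype(float).mean(2);L=[];Q=[]
    for r in range(185,203):
        for (a,b,th,up,l) in((299,308,135,1,L),(314,323,95,0,Q)):
            for i in range(a,b):
                if (p[r,i]<th<=p[r,i+1]) if up else (p[r,i]>=th>p[r,i+1]): l.append((r,i+(th-p[r,i])/(p[r,i+1]-p[r,i])));break
    print(n,[(len(l),np.polyfit(*np.array(l).T,1).round(3)[0],round(np.mean([x[1] for x in l]),2)) for l in(L,Q)])
    # bar slope in scene
ims=[cv2.imread(f"pics/top{n}.png")[172:206,290:335] for n in "037"]
cv2.imwrite("pics/cmp.png",np.hstack([cv2.resize(i,(265,200),interpolation=2) for i in ims]))
ims=[cv2.imread(f"pics/scene{n}.png")[195:245,300:360] for n in "037"]
b=np.hstack([cv2.resize(i,(265,221),interpolation=2) for i in ims])
cv2.imwrite("pics/cmp.png",np.vstack([cv2.imread("pics/cmp.png"),b]))
```

```text
0 [(18, np.float64(-0.032), np.float64(303.54)), (18, np.float64(-0.039), np.float64(318.89))]
3 [(18, np.float64(-0.032), np.float64(303.56)), (18, np.float64(-0.05), np.float64(318.86))]
6 [(18, np.float64(-0.023), np.float64(303.31)), (18, np.float64(-0.08), np.float64(318.49))]
7 [(18, np.float64(-0.034), np.float64(303.09)), (18, np.float64(-0.05), np.float64(318.24))]
```

View pics/cmp.png

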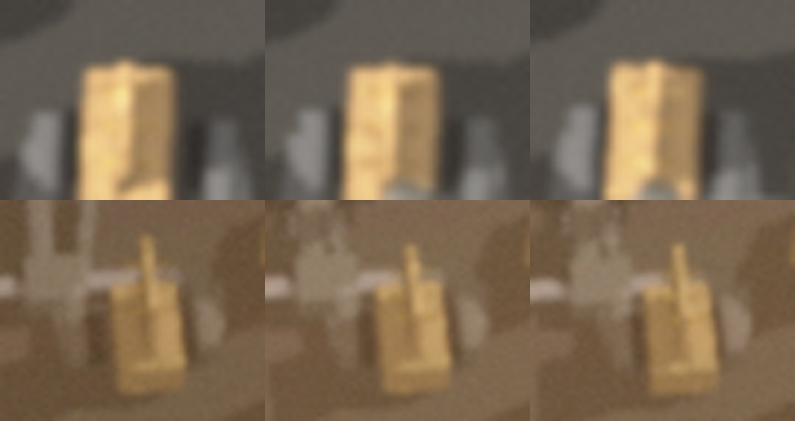

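The comparison shows the stand upright. Its edge slopes are about unchanged and it has shifted by about 0.5 px (roughly 2 mm). The board is down, both jaws are closed on the base, and the trigger is held in.

```bash
python3 -c "
from cell import manip
print(manip.hand_in())"
```

```text
the job is handed in; nothing more can be done
None
```

I pressed the board home, pumped the clamp four times until both pads pressed on the base by about 3 mm (camera estimate), and handed the job in at about 13.5 s with the trigger still held in; the verdict was not shown.

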